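# Lay the case and the tin back on their bases

## Task

The white crown case and the flat metal tin have been left standing on end; lay both back down flat on their bases, lids up, by gently pushing each one over with a fingertip, in either order. Only push: do not pinch or lift them or drag them about, so that each comes to lie on the bench right next to where it stood. Leave the other things on the bench undisturbed.

Things in the scene. Friction and masses are not known exactly. Their poses are not given: they have to be found in the camera images.
- case_centre (a point): Centre of the white closed case, 91 x 106 x 66 mm (own x, y, z), 0.1 to 0.2 kg. Own z points out through the lid (the part beyond the seam), -z out through the base. It starts standing on a 91 x 66 mm end, 106 mm tall, own y vertical, lid facing sideways; pushed near the top of the lid face it tips onto its base without sliding. Lying properly own z is up, its centre 33 mm high.
- tin_centre (a point): Centre of the flat bare-metal shut tin, 71 x 101 x 24 mm (own x, y, z), 0.1 to 0.25 kg. Own z points out through the lid (with a 24 mm wide lip at own -x), -z out through the base. It starts standing on a 71 x 24 mm end, 101 mm tall, own y vertical, lid facing sideways; pushed near the top of the lid face it tips onto its base. Lying properly own z is up, the centre 12 mm above the bench.
- blue_bottle: Blue plastic bottle, 53 mm across, 101 mm tall, upright; origin at the centre of its underside. Not to be disturbed.
- white_bottle: White plastic bottle with a dark cap, 53 mm across, 121 mm tall, upright at the back; origin at the centre of its underside. Not to be disturbed.
- tape: Yellow roll of tape lying flat, 48 mm across, 12 mm high; origin at the centre of its underside. Not to be disturbed.
- pen: Marker pen lying on the bench between the two places of work, 133 mm long, 12 mm thick; origin under its middle. Not to be disturbed.
There are look-alikes about, which are no part of the job. What is shaped like the part that bears case_centre but black or brown is not meant. Of the things that look like the part that bears tin_centre, the smaller one is meant.

How it is judged:
At the end, for the whole second after the job is handed in: Case and tin lie at rest on their bases on the bench or its thin mat, lids up (tilt < 0.12 rad, centres 28 to 40 mm and 7 to 19 mm high), centres < 170 mm (case) and < 150 mm (tin) from their starts; tipping alone moves them about 90 and 63 mm (angle between each of case_centre, tin_centre's own z axis and vertical below 0.12 rad and height (world z) of case_centre between 0.028 and 0.04 m and height (world z) of tin_centre between 0.007 and 0.019 m and distance of case_centre from where it was at the start of the episode below 0.17 m and distance of tin_centre from where it was at the start of the episode below 0.15 m and linear speed of each of case, tin below 0.02 m/s); the robot touches nothing.
It fails at once if the case is lifted off the bench (centre above 80 mm; tipping alone raises it to 63 mm) (height (world z) of case_centre above 0.08 m).
It fails at once if the tin is lifted off the bench (centre above 70 mm; tipping alone raises it to 52 mm) (height (world z) of tin_centre above 0.07 m).
It fails at once if the case or the tin is squeezed or pushed with more than 15 N (contact force between the fingers and case above 15 N or contact force between the fingers and tin above 15 N).
It fails at once if a bystander (bottles, tape, pen) is moved more than 25 mm, or a bottle is tipped over (distance of any of blue_bottle, white_bottle, tape, pen from where it was at the start of the episode above 0.025 m or angle between any of blue_bottle, white_bottle's own z axis and vertical above 0.5 rad).
It also fails if it takes over 43 s, if anything falls off the work surface, if the arm or the gripper's body presses on something with over 40 N, if the wrist force passes 120 N, or if a joint passes its speed limit or range.

## Robot

A 7-joint arm with a two-finger parallel gripper is mounted at the origin on a cart in front of the work surface, level with it; the furniture and walls round the work are solid. World frame = base frame: x ahead of the robot, y to its left, z up, the work surface at z = 0. Lengths are in m, angles in rad, forces in N, time in s.
With the tool pointing down it reaches from about 0.425 to 0.825 m from the base axis. Payload 3.6 kg.
Tool frame: the origin (TCP) lies at the very end of the fingers, on their centre line; the grasp point (between the pads) lies 19 mm behind it (ctrl.pinch_z is the distance from the TCP to the grasp point, in m); z points along the fingers, x is the direction in which the jaws open and shut, and the axes are right-handed (so a half turn about z gives the same grasp; the last joint's range is limited). The gripper opens to 85 mm and grips with 20 to 120 N. Pads are 22 mm wide; open, the fingers measure 114 mm over their backs; the gripper's body (76 mm by 85 mm) begins 54 mm behind the grasp point. The pads swing forward as they close: fully open they stand 13 mm farther back than shut.
Start: joints at [1.131, 0.615, -0.013, 1.423, 0.008, 1.103, -0.04], TCP at [0.261, -0.595, 0.231] pointing down, gripper open.
Joint ranges: [-3.12, 3.12], [-0.3, 2.06], [-1.34, 1.32], [0.26, 2.42], [-1.36, 4.5], [0.01, 1.98], [-2.84, 2.84]. Speed limits (rad/s): [2.79, 2.79, 3.14, 3.14, 3.14, 3.14, 3.14].

## Interface

Orientations are given as a unit quaternion [w, x, y, z].
In Python, from bench import ctrl, optics gives the robot as it stands. The module is installed in compiled form; this text tells all that it offers.
- The arm moves only by the tool step_arm, never from a script. Its argument "increments" is a list of rows, each an object of numbers: "x", "y", "z": the shift along the tool's x, y, z in m; "ax", "ay", "az": the turn, a rotation vector about the tool's x, y, z in rad. A call has 1 to 12 rows; each row is the pose to reach, as a shift and turn from the pose commanded when the call began, along the tool's axes at that moment; what a row does not reach only later rows make up. A row lasts 1/12 s, in which the tool goes at most 41.7 mm and 7.16 degrees, less where a joint would pass 70% of its speed; a pose out of reach is approached as far as the arm can. A call with a gripper value outside its range is refused whole. "gripper" is the closure, from 0 (fully open) to 1 (shut), set as the call begins (left out, the last holds). The fingers move at their own pace and stop on an object; "newtons" is the grip in N (left out, the last holds). Time passes only in rows, so rows that repeat a pose let the fingers close. It gives the time, the measured TCP pose, the force and the opening at its end, in the units of the state.
- ctrl.state(): the state, without advancing time (a new reading comes with each control period).
- optics.get_image(name): name is "scene" or "top" or "wrist"; returns a dict with "frame" (420x560x3 uint8, red, green, blue), "fov_y" (degrees; the focal length in pixels is half the picture's height over the tangent of half this angle, whatever the lens; pixels are square), "cx", "cy" (the principal point, pixels), "k1" (the pictures are not rectified: a ray, as slopes to the right and down, at radius r is drawn at 1 + k1 r^2 times it, then the intrinsics apply), "extrinsics" (4x4, takes a point from camera to world coordinates). Camera axes: x right, y down, z forward; pixel columns grow to the right and rows downward; lengths in m; the calibration is good to about 2 mm. A picture is of the moment at which its call begins. There is no depth.
- ctrl.job_done(): hands the job in, once; it reports no verdict.
The state is a dict: "time_s": time; "joint_pos": joint angles; "qd": joint speeds; "tau": joint torques, N m; "tcp_pos": TCP position; "tcp_rot": TCP orientation; "ft_force": force on the tool from outside, world axes, zero at the start; "wrist_torque": the same for the moment, N m; "grip_width": opening from 0.0 (shut) to 1.0 (fully open).
Only numpy, scipy, OpenCV 4.12 (cv2) and the standard library are available. Lean on these libraries where they do the work, as an engineer would, in place of code of your own. Each camera call takes 0.05 s, during which the arm holds its last target.

## Working session

There is one attempt and no reset: what is moved stays moved. The work goes in short steps, Python scripts to look and compute and a tool call to move; the robot and the scene stay as the last step left them, time stands still between calls to the robot, and variables do not carry over. Pictures are saved under pics/ and viewed, and the job is handed in when it is done.

Besides the shell and the picture viewer there is one more tool, called after "Emit:" as name([rows], argument=value, ...), one row to a line, values as JSON. step_arm: Moves the arm, as the interface text tells. Its arguments: {"type":"object","properties":{"increments":{"type":"array","items":{"type":"object","properties":{"x":{"type":"number"},"y":{"type":"number"},"z":{"type":"number"},"ax":{"type":"number"},"ay":{"type":"number"},"az":{"type":"number"}}}},"gripper":{"type":"number"},"newtons":{"type":"number"}},"required":["increments"]}

```bash
mkdir -p pics; cat > h.py <<'E'
import numpy as np, cv2
from bench import ctrl, optics
def grab(n,fn):
    d=optics.get_image(n); cv2.imwrite('pics/'+fn,d['frame'][:,:,::-1]); np.save('pics/'+fn+'.npy',np.array([d],dtype=object),allow_pickle=True); return d
def load(fn): return np.load('pics/'+fn+'.npy',allow_pickle=True)[0]
def K(d):
    f=d['frame'].shape[0]/2/np.tan(np.radians(d['fov_y'])/2)
    return np.array([[f,0,d['cx']],[0,f,d['cy']],[0,0,1.]])
def ray(d,uv):
    p=cv2.undistortPoints(np.array([[uv]],float),K(d),np.array([d['k1'],0,0,0.]))[0,0]
    E=np.array(d['extrinsics']); return E[:3,3],E[:3,:3]@np.array([p[0],p[1],1])
def onz(d,uv,z):
    o,r=ray(d,uv); return o+r*(z-o[2])/r[2]
def proj(d,P):
    E=np.linalg.inv(np.array(d['extrinsics'])); P=np.atleast_2d(P).astype(float)
    return cv2.projectPoints(P,cv2.Rodrigues(E[:3,:3])[0],E[:3,3],K(d),np.array([d['k1'],0,0,0.]))[0][:,0]
E
python3 - <<'E'
from h import *
for n in ['scene','top','wrist']:
    d=grab(n,n+'0.png'); print(n,d['fov_y'],d['k1'],np.round(d['extrinsics'],3).tolist())
s=ctrl.state(); print(s['time_s'],s['tcp_pos'],s['tcp_rot'],s['grip_width'],s['ft_force'])
E
```

```text
scene 43.79517542710721 0.0606083637916747 [[0.814, -0.509, 0.28, 0.142], [-0.581, -0.713, 0.392, -0.504], [-0.0, -0.482, -0.876, 1.25], [0.0, 0.0, 0.0, 1.0]]
top 57.630999711222366 -0.09864103289156687 [[0.028, -0.991, 0.128, 0.415], [-0.999, -0.033, -0.032, 0.034], [0.036, -0.127, -0.991, 0.985], [0.0, 0.0, 0.0, 1.0]]
wrist 66.91390906914145 0.024469022602884725 [[0.402, -0.875, -0.268, 0.329], [-0.916, -0.385, -0.116, -0.565], [-0.002, 0.292, -0.956, 0.373], [0.0, 0.0, 0.0, 1.0]]
0.15 [ 0.26111084 -0.59460496  0.23042565] [-5.18211253e-04  8.37292819e-01 -5.46753849e-01 -8.33451520e-04] 1.001061598840076 [0.3531467  0.22249829 0.20158116]
```

View pics/scene0.png

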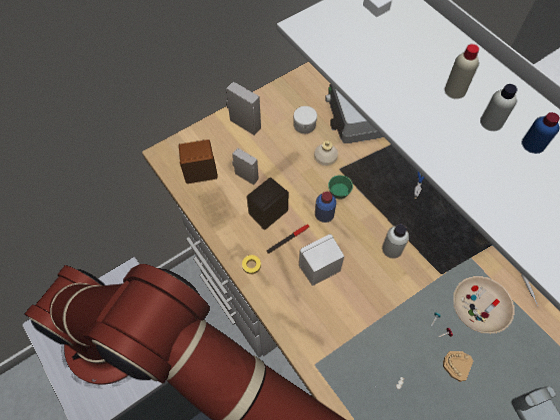

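View pics/top0.png

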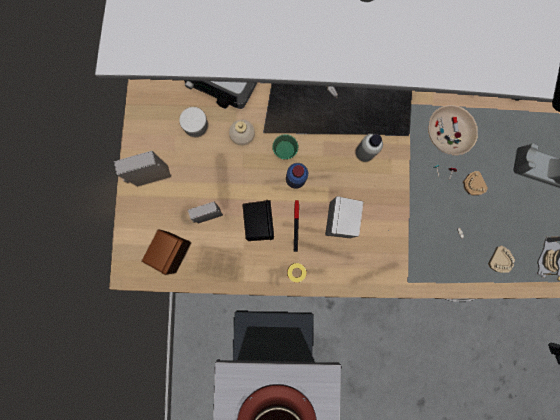

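View pics/wrist0.png

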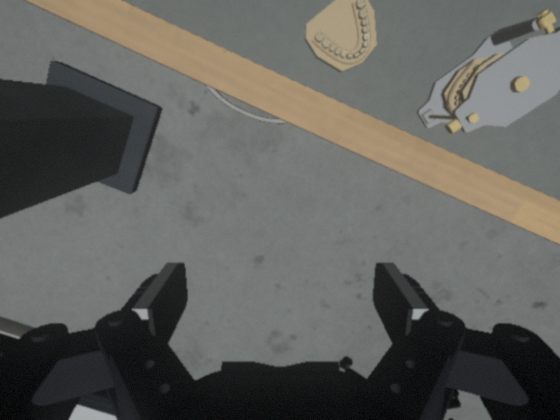

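Candidates in the top view are listed here.
- **Case:** white (345,217), black (258,220) and brown (166,252). I choose the white one.
- **Tin:** small grey (205,212) and big grey (140,167). I choose the small one.

Next I check both choices in close crops.

```bash
python3 - <<'E'
from h import *
t=load('top0.png')['frame'][:,:,::-1]; s=load('scene0.png')['frame'][:,:,::-1]
def c(im,x,y,w,h): return cv2.resize(im[y:y+h,x:x+w],(400,300),interpolation=cv2.INTER_CUBIC)
im=np.vstack([np.hstack([c(s,285,220,80,60*1),c(s,220,135,60,45)]),np.hstack([c(t,310,187,80,60),c(t,175,190,60,45)])])
cv2.imwrite('pics/crop0.png',im)
E
```

```text
(no output)
```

View pics/crop0.png

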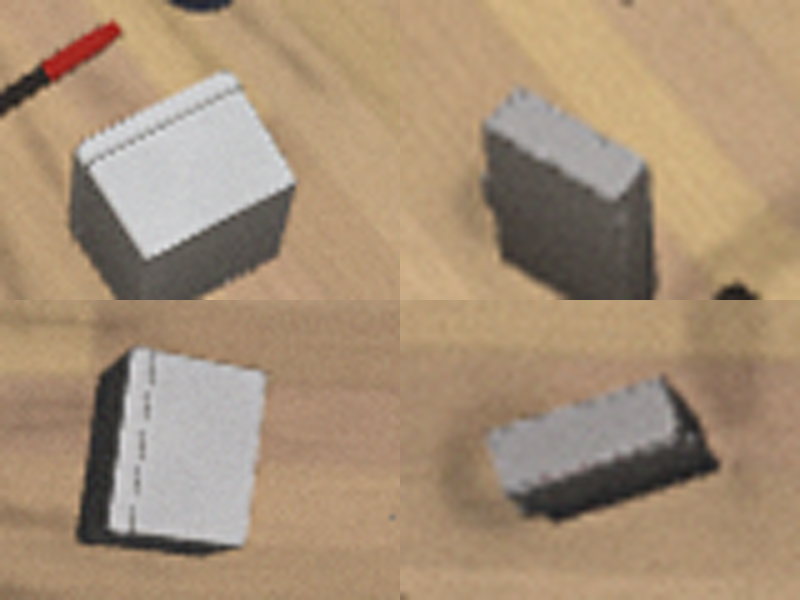

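```bash
python3 - <<'E'
from h import *
t=load('top0.png'); s=load('scene0.png')
def T(cx,cy,x0,y0,sc): return (x0+cx/sc-.5, y0+cy/sc-.5)
# case: top crop at sc5, origin 310,187
print('case top'); 
for u,v in [(133,48),(266,73),(243,247),(110,230)]: print(onz(t,T(u,v,310,187,5),.106).round(3))
print('case scene')
for u,v in [(225,72),(295,183),(148,258),(76,155)]: print(onz(s,T(u,v,285,220,5),.106).round(3))
print('tin top')
k=400/60
for u,v in [(87,132),(262,76),(280,130),(108,193)]: print(onz(t,T(u,v,175,190,k),.101).round(3))
print('tin scene')
for u,v in [(120,90),(248,160),(215,200),(85,125)]: print(onz(s,T(u,v,220,135,k),.101).round(3))
for n,uv in dict(blue=(297,171),white=(372,143),).items(): print(n,onz(t,uv,.11).round(3))
for uv in [(297,203),(296,250),(297,272),(258,200),(258,240),(144,165)]: print(onz(t,uv,.01).round(3))
E
```

```text
case top
[ 0.563 -0.121  0.106]
[ 0.553 -0.185  0.106]
[ 0.471 -0.174  0.106]
[ 0.477 -0.111  0.106]
case scene
[ 0.56  -0.123  0.106]
[ 0.551 -0.188  0.106]
[ 0.471 -0.178  0.106]
[ 0.475 -0.116  0.106]
tin top
[0.521 0.225 0.101]
[0.543 0.165 0.101]
[0.524 0.158 0.101]
[0.5   0.216 0.101]
tin scene
[0.519 0.222 0.101]
[0.542 0.165 0.101]
[0.521 0.157 0.101]
[0.498 0.216 0.101]
blue [ 0.619 -0.027  0.11 ]
white [ 0.695 -0.207  0.11 ]
[ 0.558 -0.036  0.01 ]
[ 0.437 -0.037  0.01 ]
[ 0.381 -0.041  0.01 ]
[0.562 0.065 0.01 ]
[0.459 0.061 0.01 ]
[0.645 0.367 0.01 ]
```

Both crops agree with the description. The white case's lid seam is on its +y side, so I push it toward -y. I can't tell yet which face of the tin is the lid, so I'll check it later with the wrist camera. First I move to the case with the fingers shut.

Emit:
step_arm([
  {"x": -0.024, "y": -0.028, "az": -0.066},
  {"x": -0.047, "y": -0.056, "az": -0.13},
  {"x": -0.071, "y": -0.084, "az": -0.2},
  {"x": -0.094, "y": -0.112, "az": -0.26},
  {"x": -0.118, "y": -0.14, "az": -0.33},
  {"x": -0.142, "y": -0.167, "az": -0.4},
  {"x": -0.165, "y": -0.195, "az": -0.46},
  {"x": -0.189, "y": -0.223, "az": -0.53},
  {"x": -0.212, "y": -0.251, "az": -0.59},
  {"x": -0.236, "y": -0.279, "az": -0.66},
  {"x": -0.26, "y": -0.307, "az": -0.73},
  {"x": -0.283, "y": -0.334, "az": -0.79},
], gripper=1, newtons=20)

```text
invalid input at $.increments[0]: expected keys x, y, z, ax, ay, az
```

```bash
cat >> h.py <<'E'
from scipy.spatial.transform import Rotation as R
def inc(target,yw=None):
    "tool-frame shift to world target; yw = desired world angle (deg) of tool y"
    s=ctrl.state(); q=s['tcp_rot']; r=R.from_quat([q[1],q[2],q[3],q[0]]).as_matrix()
    d=r.T@(np.array(target)-s['tcp_pos']); a=np.degrees(np.arctan2(r[1,1],r[0,1]))
    print('t',s['time_s'],'tcp',np.round(s['tcp_pos'],4),'yang',round(a,1),'zax',r[:,2].round(3),'F',np.round(s['ft_force'],2),'w',round(s['grip_width'],2),'j',np.round(s['joint_pos'],2))
    print('inc',d.round(4),'az',None if yw is None else np.radians(-((yw-a+180)%360-180)).round(3))
E
python3 -c "
from h import *
inc([.517,-.07,.231],-96)"
```

```text
t 0.15 tcp [ 0.2611 -0.5946  0.2304] yang -156.3 zax [-0.001  0.002 -1.   ] F [0.35 0.22 0.2 ] w 1.0 j [ 1.13  0.62 -0.01  1.42  0.01  1.1  -0.04]
inc [-3.774e-01 -4.452e-01  1.000e-04] az -1.052
```

All six keys are required in every row.

Emit:
step_arm([
  {"x": -0.024, "y": -0.028, "z": 0, "ax": 0, "ay": 0, "az": -0.066},
  {"x": -0.047, "y": -0.056, "z": 0, "ax": 0, "ay": 0, "az": -0.13},
  {"x": -0.071, "y": -0.084, "z": 0, "ax": 0, "ay": 0, "az": -0.2},
  {"x": -0.094, "y": -0.112, "z": 0, "ax": 0, "ay": 0, "az": -0.26},
  {"x": -0.118, "y": -0.14, "z": 0, "ax": 0, "ay": 0, "az": -0.33},
  {"x": -0.142, "y": -0.167, "z": 0, "ax": 0, "ay": 0, "az": -0.4},
  {"x": -0.165, "y": -0.195, "z": 0, "ax": 0, "ay": 0, "az": -0.46},
  {"x": -0.189, "y": -0.223, "z": 0, "ax": 0, "ay": 0, "az": -0.53},
  {"x": -0.212, "y": -0.251, "z": 0, "ax": 0, "ay": 0, "az": -0.59},
  {"x": -0.236, "y": -0.279, "z": 0, "ax": 0, "ay": 0, "az": -0.66},
  {"x": -0.26, "y": -0.307, "z": 0, "ax": 0, "ay": 0, "az": -0.73},
  {"x": -0.283, "y": -0.334, "z": 0, "ax": 0, "ay": 0, "az": -0.79},
], gripper=1, newtons=20)

```text
time_s: 1.15
tcp_pos: [0.4538, -0.1997, 0.2313]
tcp_rot: [-0.0, 0.984, -0.181, -0.0]
ft_force: [1.0, -1.1, 0.3]
grip_width: 0.001
```

```bash
python3 -c "
from h import *
inc([.517,-.07,.231],-96)"
```

```text
t 1.15 tcp [ 0.4538 -0.1997  0.2313] yang -110.8 zax [-0.  0. -1.] F [ 1.   -1.08  0.26] w 0.0 j [ 0.58  0.39 -0.29  1.85  0.14  0.92 -0.14]
inc [ 0.013  -0.1437  0.0003] az -0.259
```

Emit:
step_arm([
  {"x": 0.003, "y": -0.036, "z": 0, "ax": 0, "ay": 0, "az": -0.065},
  {"x": 0.006, "y": -0.072, "z": 0, "ax": 0, "ay": 0, "az": -0.13},
  {"x": 0.01, "y": -0.108, "z": 0, "ax": 0, "ay": 0, "az": -0.19},
  {"x": 0.012, "y": -0.134, "z": 0, "ax": 0, "ay": 0, "az": -0.24},
  {"x": 0.013, "y": -0.142, "z": 0, "ax": 0, "ay": 0, "az": -0.25},
  {"x": 0.013, "y": -0.142, "z": 0.02, "ax": 0, "ay": 0, "az": -0.25},
  {"x": 0.013, "y": -0.142, "z": 0.055, "ax": 0, "ay": 0, "az": -0.25},
  {"x": 0.013, "y": -0.142, "z": 0.09, "ax": 0, "ay": 0, "az": -0.25},
  {"x": 0.013, "y": -0.142, "z": 0.12, "ax": 0, "ay": 0, "az": -0.25},
  {"x": 0.013, "y": -0.142, "z": 0.135, "ax": 0, "ay": 0, "az": -0.25},
  {"x": 0.013, "y": -0.142, "z": 0.138, "ax": 0, "ay": 0, "az": -0.25},
  {"x": 0.013, "y": -0.142, "z": 0.138, "ax": 0, "ay": 0, "az": -0.25},
])

```text
time_s: 2.15
tcp_pos: [0.5156, -0.0747, 0.0924]
tcp_rot: [0.0, 0.998, -0.059, -0.001]
ft_force: [0.5, 0.3, 0.5]
grip_width: 0.001
```

```bash
python3 -c "
from h import *
inc([.511,-.17,.093],-96)
for n in ['scene','wrist']: grab(n,n+'1.png')
cv2.imwrite('pics/c1.png',np.hstack([cv2.resize(load('scene1.png')['frame'][150:330,200:440,::-1],(400,300)),cv2.resize(load('wrist1.png')['frame'][:,:,::-1],(400,300))]))"
```

```text
t 2.15 tcp [ 0.5156 -0.0747  0.0924] yang -96.8 zax [-0.003 -0.    -1.   ] F [0.48 0.3  0.52] w 0.0 j [ 0.3   0.62 -0.29  1.94  0.29  0.63 -0.3 ]
inc [ 0.0067  0.0952 -0.0006] az -0.014
```

View pics/c1.png

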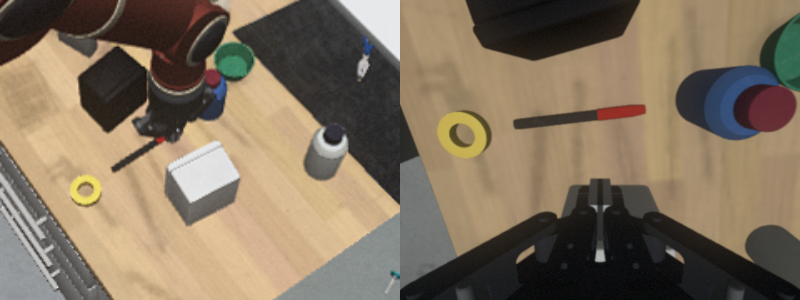

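The shut fingers are beside the lid face, just below its top edge, and clear of the pen and blue bottle. Now I push slowly.

Emit:
step_arm([
  {"x": 0.001, "y": 0.008, "z": 0, "ax": 0, "ay": 0, "az": 0},
  {"x": 0.002, "y": 0.014, "z": 0, "ax": 0, "ay": 0, "az": 0},
  {"x": 0.002, "y": 0.019, "z": 0, "ax": 0, "ay": 0, "az": 0},
  {"x": 0.002, "y": 0.023, "z": 0, "ax": 0, "ay": 0, "az": 0},
  {"x": 0.003, "y": 0.026, "z": 0, "ax": 0, "ay": 0, "az": 0},
  {"x": 0.003, "y": 0.029, "z": 0, "ax": 0, "ay": 0, "az": 0},
  {"x": 0.003, "y": 0.032, "z": 0, "ax": 0, "ay": 0, "az": 0},
  {"x": 0.003, "y": 0.035, "z": 0, "ax": 0, "ay": 0, "az": 0},
  {"x": 0.003, "y": 0.038, "z": 0, "ax": 0, "ay": 0, "az": 0},
  {"x": 0.003, "y": 0.041, "z": 0, "ax": 0, "ay": 0, "az": 0},
  {"x": 0.003, "y": 0.044, "z": 0, "ax": 0, "ay": 0, "az": 0},
  {"x": 0.003, "y": 0.047, "z": 0, "ax": 0, "ay": 0, "az": 0},
])

```text
time_s: 3.25
tcp_pos: [0.5139, -0.121, 0.0933]
tcp_rot: [-0.0, 0.998, -0.058, 0.0]
ft_force: [0.3, 0.1, 0.5]
grip_width: 0.002
```

```bash
python3 -c "
from h import *
inc([.511,-.17,.093],-96)
for n in ['scene','top']: grab(n,n+'2.png')
cv2.imwrite('pics/c2.png',np.hstack([cv2.resize(load('scene2.png')['frame'][150:330,200:440,::-1],(400,300)),cv2.resize(load('top2.png')['frame'][130:280,240:440,::-1],(400,300))]))"
```

```text
t 3.25 tcp [ 0.5139 -0.121   0.0933] yang -96.7 zax [ 0.  0. -1.] F [0.29 0.1  0.46] w 0.0 j [ 0.39  0.63 -0.3   1.92  0.3   0.64 -0.22]
inc [0.0028 0.049  0.0003] az -0.012
```

View pics/c2.png

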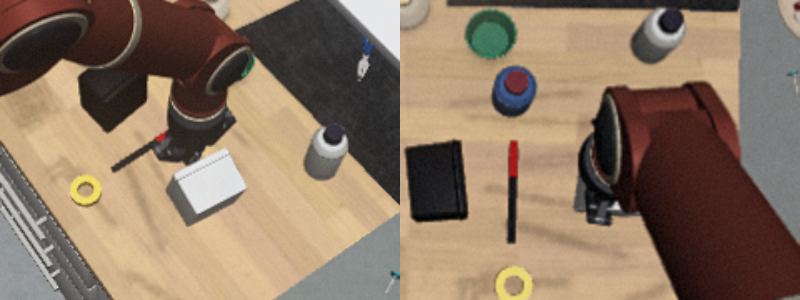

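The case has started to tip. I continue.

Emit:
step_arm([
  {"x": 0, "y": 0.004, "z": 0, "ax": 0, "ay": 0, "az": 0},
  {"x": 0, "y": 0.008, "z": 0, "ax": 0, "ay": 0, "az": 0},
  {"x": 0, "y": 0.012, "z": 0, "ax": 0, "ay": 0, "az": 0},
  {"x": 0, "y": 0.016, "z": 0, "ax": 0, "ay": 0, "az": 0},
  {"x": 0, "y": 0.02, "z": 0, "ax": 0, "ay": 0, "az": 0},
  {"x": 0, "y": 0.024, "z": 0, "ax": 0, "ay": 0, "az": 0},
  {"x": 0, "y": 0.028, "z": 0, "ax": 0, "ay": 0, "az": 0},
  {"x": 0, "y": 0.032, "z": 0, "ax": 0, "ay": 0, "az": 0},
  {"x": 0, "y": 0.035, "z": 0, "ax": 0, "ay": 0, "az": 0},
  {"x": 0, "y": 0.038, "z": 0, "ax": 0, "ay": 0, "az": 0},
  {"x": 0, "y": 0.041, "z": 0, "ax": 0, "ay": 0, "az": 0},
  {"x": 0, "y": 0.044, "z": 0, "ax": 0, "ay": 0, "az": 0},
])

```text
time_s: 4.35
tcp_pos: [0.5088, -0.1647, 0.0933]
tcp_rot: [-0.0, 0.998, -0.058, 0.0]
ft_force: [-0.3, -0.6, -0.4]
grip_width: -0.004
```

```bash
python3 -c "
from h import *
inc([.511,-.17,.093],-96)
for n in ['scene','top']: grab(n,n+'3.png')
cv2.imwrite('pics/c3.png',np.hstack([cv2.resize(load('scene3.png')['frame'][150:330,200:440,::-1],(400,300)),cv2.resize(load('top3.png')['frame'][130:280,240:440,::-1],(400,300))]))"
```

```text
t 4.35 tcp [ 0.5088 -0.1647  0.0933] yang -96.7 zax [ 0.  0. -1.] F [-0.25 -0.59 -0.36] w -0.0 j [ 0.48  0.64 -0.31  1.9   0.31  0.65 -0.14]
inc [0.0028 0.005  0.0003] az -0.012
```

View pics/c3.png

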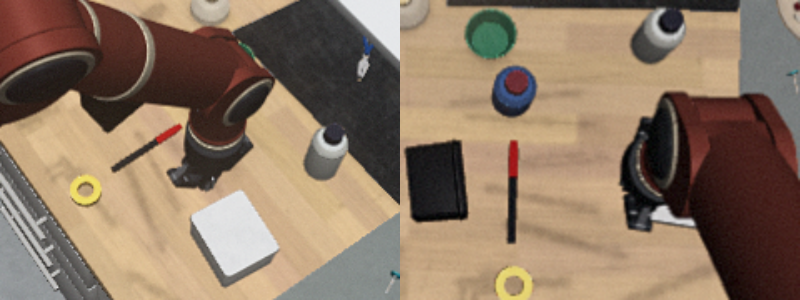

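The case lies flat. I'll back off, go up, and move near the tin to look at it.

Emit:
step_arm([
  {"x": 0, "y": -0.01, "z": -0.01, "ax": 0, "ay": 0, "az": 0},
  {"x": 0, "y": -0.02, "z": -0.04, "ax": 0, "ay": 0, "az": 0},
  {"x": -0.008, "y": -0.035, "z": -0.075, "ax": 0, "ay": 0, "az": -0.02},
  {"x": -0.02, "y": -0.06, "z": -0.1, "ax": 0, "ay": 0, "az": -0.06},
  {"x": -0.032, "y": -0.09, "z": -0.12, "ax": 0, "ay": 0, "az": -0.1},
  {"x": -0.045, "y": -0.12, "z": -0.137, "ax": 0, "ay": 0, "az": -0.14},
  {"x": -0.058, "y": -0.155, "z": -0.137, "ax": 0, "ay": 0, "az": -0.19},
  {"x": -0.071, "y": -0.19, "z": -0.137, "ax": 0, "ay": 0, "az": -0.24},
  {"x": -0.086, "y": -0.225, "z": -0.137, "ax": 0, "ay": 0, "az": -0.29},
  {"x": -0.1, "y": -0.255, "z": -0.137, "ax": 0, "ay": 0, "az": -0.33},
  {"x": -0.11, "y": -0.278, "z": -0.137, "ax": 0, "ay": 0, "az": -0.36},
  {"x": -0.113, "y": -0.284, "z": -0.137, "ax": 0, "ay": 0, "az": -0.36},
])

```text
time_s: 5.45
tcp_pos: [0.4273, 0.137, 0.2316]
tcp_rot: [-0.002, 0.992, 0.127, 0.001]
ft_force: [-0.6, -0.1, -0.1]
grip_width: 0.001
```

```bash
python3 -c "
from h import *
inc([.511,-.17,.093],-96)
for n in ['scene','wrist','top']: grab(n,n+'4.png')
cv2.imwrite('pics/c4.png',np.vstack([np.hstack([cv2.resize(load('scene4.png')['frame'][210:330,260:420,::-1],(400,300)),cv2.resize(load('top4.png')['frame'][160:280,280:440,::-1],(400,300))]),np.hstack([cv2.resize(load('scene4.png')['frame'][70:190,170:330,::-1],(400,300)),cv2.resize(load('top4.png')['frame'][150:270,130:290,::-1],(400,300))])]))"
```

```text
t 5.45 tcp [0.4273 0.137  0.2316] yang -75.4 zax [ 0.001  0.004 -1.   ] F [-0.61 -0.13 -0.11] w 0.0 j [ 0.06  0.35 -0.55  1.96  0.23  0.89 -0.36]
inc [0.0036 0.3186 0.1377] az 0.359
```

View pics/c4.png

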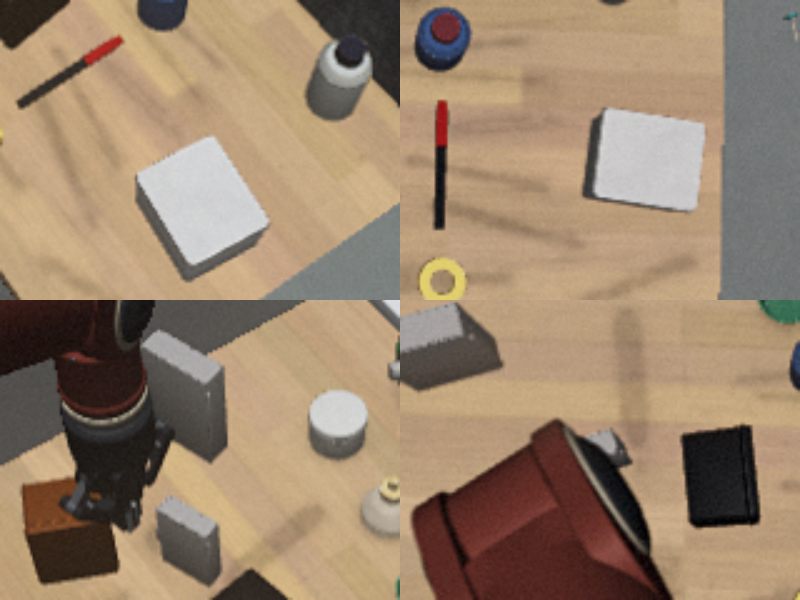

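View pics/wrist4.png

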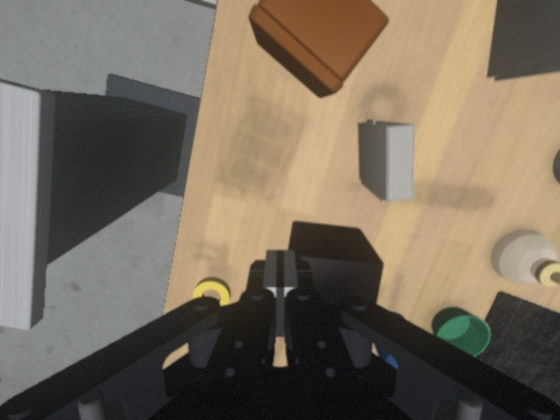

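```bash
python3 -c "
from h import *
a=load('wrist4.png')['frame'][100:220,340:440,::-1]
a=cv2.resize(a,(500,600),interpolation=cv2.INTER_CUBIC)
a=cv2.convertScaleAbs(a,alpha=1.5,beta=0)
cv2.imwrite('pics/c5.png',a)
b=cv2.resize(load('scene4.png')['frame'][145:190,215:275,::-1],(800,600),interpolation=cv2.INTER_CUBIC); cv2.imwrite('pics/c6.png',cv2.convertScaleAbs(b,alpha=1.6,beta=0))"
```

```text
(no output)
```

View pics/c5.png

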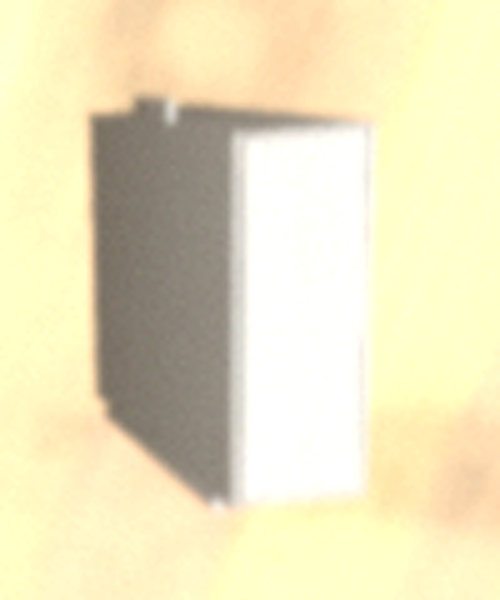

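View pics/c6.png

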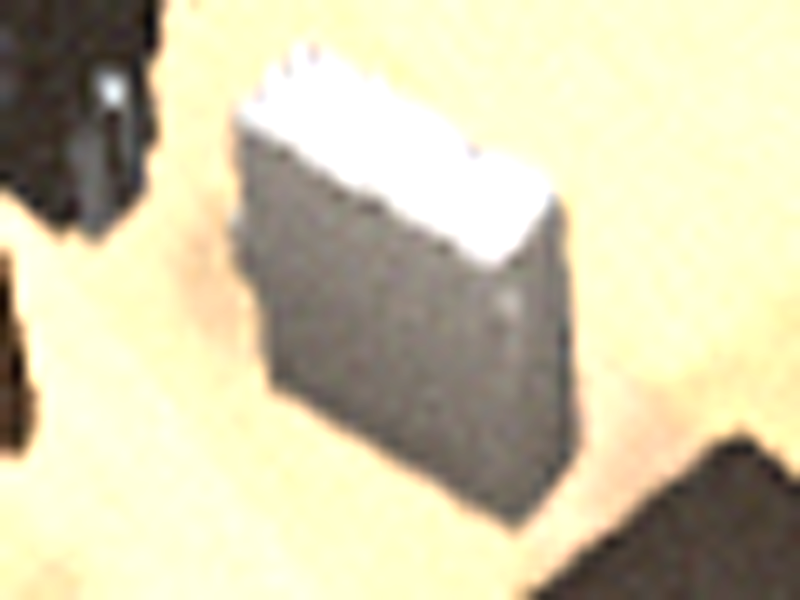

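```bash
python3 -c "
from h import *
inc([.515,.235,.17],-70)"
```

```text
t 5.6 tcp [0.4295 0.131  0.2308] yang -76.0 zax [ 0.001 -0.001 -1.   ] F [ 0.12 -0.22 -0.71] w -0.0 j [ 0.06  0.35 -0.55  1.96  0.23  0.89 -0.36]
inc [ 0.1081 -0.0802  0.0608] az -0.105
```

Emit:
step_arm([
  {"x": 0.02, "y": -0.016, "z": 0, "ax": 0, "ay": 0, "az": -0.02},
  {"x": 0.045, "y": -0.034, "z": 0, "ax": 0, "ay": 0, "az": -0.05},
  {"x": 0.07, "y": -0.052, "z": 0, "ax": 0, "ay": 0, "az": -0.08},
  {"x": 0.095, "y": -0.07, "z": 0.01, "ax": 0, "ay": 0, "az": -0.1},
  {"x": 0.108, "y": -0.08, "z": 0.03, "ax": 0, "ay": 0, "az": -0.1},
  {"x": 0.108, "y": -0.08, "z": 0.05, "ax": 0, "ay": 0, "az": -0.1},
  {"x": 0.108, "y": -0.08, "z": 0.06, "ax": 0, "ay": 0, "az": -0.1},
  {"x": 0.108, "y": -0.08, "z": 0.06, "ax": 0, "ay": 0, "az": -0.1},
])

```text
time_s: 6.27
tcp_pos: [0.5145, 0.2311, 0.1675]
tcp_rot: [0.002, 0.986, 0.169, -0.003]
ft_force: [-0.4, -0.7, -0.4]
grip_width: -0.006
```

```bash
python3 -c "
from h import *
d=grab('wrist','wrist7.png')
p=proj(d,[.521,.19,.08])[0];print(p)
x,y=int(max(80,min(480,p[0]))),int(max(60,min(360,p[1])))
a=cv2.resize(d['frame'][y-60:y+60,x-80:x+80,::-1],(800,600),interpolation=cv2.INTER_CUBIC)
cv2.imwrite('pics/c7.png',cv2.convertScaleAbs(a,alpha=1.3,beta=0))"
```

```text
[271.09696631 261.10152943]
```

View pics/c7.png

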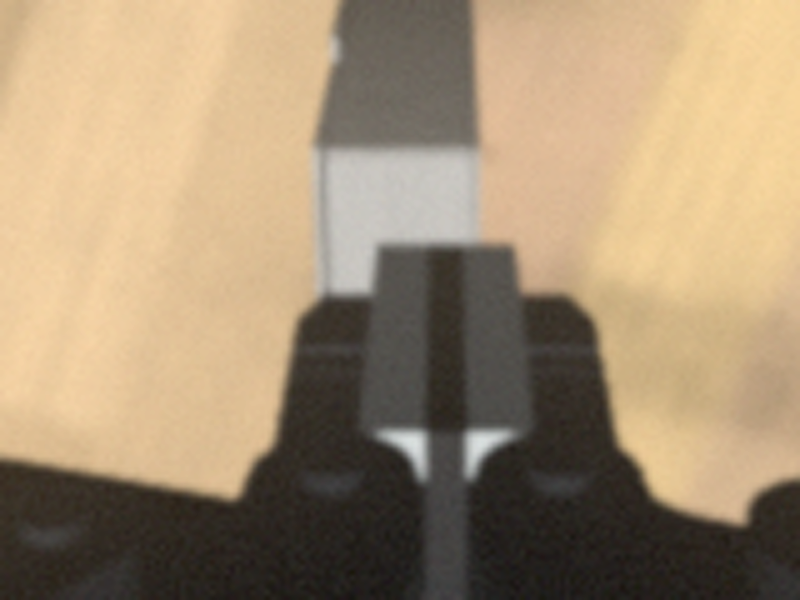

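View pics/wrist7.png

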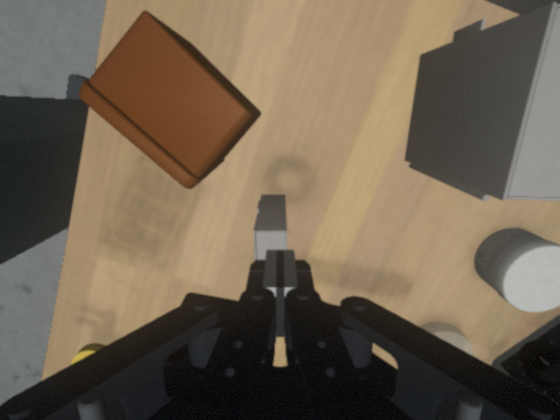

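Emit:
step_arm([
  {"x": 0.005, "y": -0.02, "z": 0, "ax": 0, "ay": 0, "az": 0},
  {"x": 0.01, "y": -0.045, "z": 0, "ax": 0, "ay": 0, "az": 0},
  {"x": 0.015, "y": -0.07, "z": 0, "ax": 0, "ay": 0, "az": 0},
  {"x": 0.02, "y": -0.085, "z": 0.015, "ax": 0, "ay": 0, "az": 0},
  {"x": 0.02, "y": -0.09, "z": 0.03, "ax": 0, "ay": 0, "az": 0},
  {"x": 0.02, "y": -0.09, "z": 0.03, "ax": 0, "ay": 0, "az": 0},
])

```text
time_s: 6.82
tcp_pos: [0.5025, 0.3261, 0.1396]
tcp_rot: [0.0, 0.985, 0.172, -0.001]
ft_force: [-0.4, -1.7, 0.4]
grip_width: -0.001
```

```bash
python3 -c "
from h import *
d=grab('wrist','wrist8.png')
inc([.521,.19,.08])
p=proj(d,[.521,.19,.06])[0];print(p)
x,y=int(max(80,min(480,p[0]))),int(max(60,min(360,p[1])))
a=cv2.resize(d['frame'][y-60:y+60,x-80:x+80,::-1],(800,600),interpolation=cv2.INTER_CUBIC)
cv2.imwrite('pics/c8.png',cv2.convertScaleAbs(a,alpha=1.8,beta=0))"
```

```text
t 6.8667 tcp [0.5036 0.325  0.1405] yang -70.3 zax [-0.001 -0.002 -1.   ] F [ 0.96 -0.71 -0.6 ] w 0.0 j [-0.32  0.68 -0.48  1.67  0.39  0.89 -0.61]
inc [-0.0289  0.1329  0.0607] az None
[246.66831006 364.96605607]
```

View pics/c8.png

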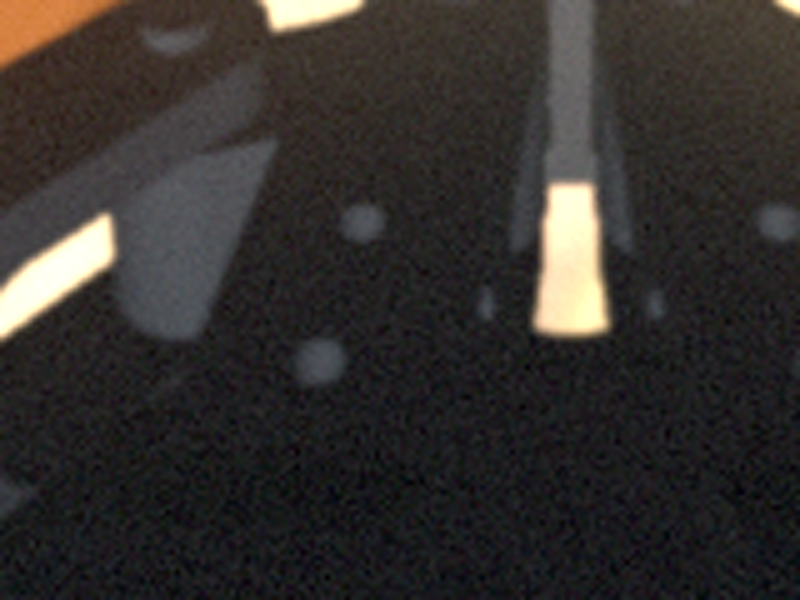

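```bash
python3 -c "
from h import *
d=load('wrist7.png')
a=cv2.resize(d['frame'][185:260,230:310,::-1],(800,750),interpolation=cv2.INTER_CUBIC)[:600]
b=cv2.resize(load('wrist7.png')['frame'][0:210,400:560,::-1],(457,600),interpolation=cv2.INTER_CUBIC)
a=np.hstack([a[:,150:493],b])
cv2.imwrite('pics/c9.png',cv2.convertScaleAbs(a,alpha=1.8,beta=0))"
```

```text
(no output)
```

View pics/c9.png

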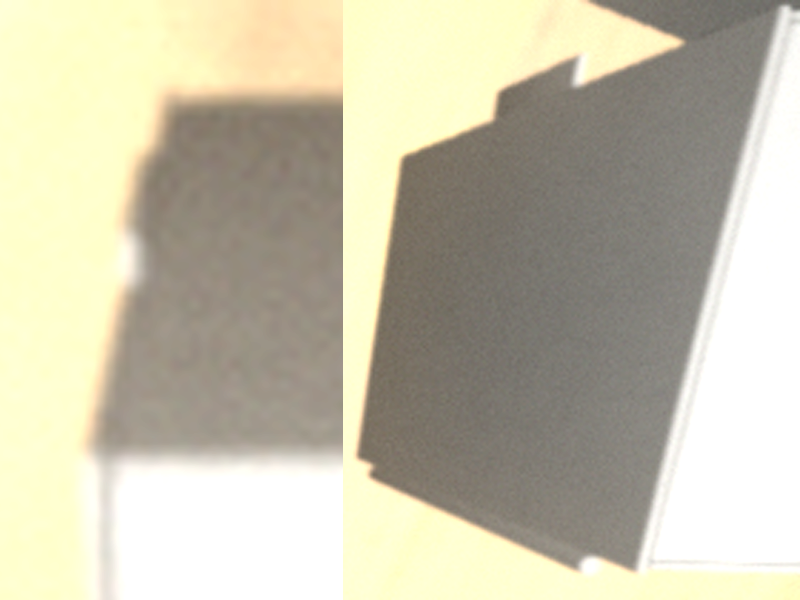

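Candidate check: the lid plate, its seam and its lip are all on the tin's -x face. The big look-alike in the right-hand crop has the same layout. I'll push it along +x at about 21°, starting on the robot's side of the tin.

Emit:
step_arm([
  {"x": 0, "y": 0, "z": -0.02, "ax": 0, "ay": 0, "az": 0},
  {"x": -0.02, "y": 0.015, "z": -0.03, "ax": 0, "ay": 0, "az": -0.02},
  {"x": -0.04, "y": 0.04, "z": -0.03, "ax": 0, "ay": 0, "az": -0.02},
  {"x": -0.06, "y": 0.07, "z": -0.03, "ax": 0, "ay": 0, "az": -0.02},
  {"x": -0.075, "y": 0.1, "z": -0.03, "ax": 0, "ay": 0, "az": -0.02},
  {"x": -0.084, "y": 0.125, "z": -0.03, "ax": 0, "ay": 0, "az": -0.02},
  {"x": -0.086, "y": 0.134, "z": -0.03, "ax": 0, "ay": 0, "az": -0.02},
  {"x": -0.086, "y": 0.134, "z": -0.02, "ax": 0, "ay": 0, "az": -0.02},
  {"x": -0.086, "y": 0.134, "z": 0.01, "ax": 0, "ay": 0, "az": -0.02},
  {"x": -0.086, "y": 0.134, "z": 0.04, "ax": 0, "ay": 0, "az": -0.02},
  {"x": -0.086, "y": 0.134, "z": 0.052, "ax": 0, "ay": 0, "az": -0.02},
  {"x": -0.086, "y": 0.134, "z": 0.052, "ax": 0, "ay": 0, "az": -0.02},
])

```text
time_s: 7.87
tcp_pos: [0.4664, 0.1714, 0.0859]
tcp_rot: [-0.0, 0.983, 0.181, -0.002]
ft_force: [-0.2, 0.2, -0.6]
grip_width: -0.0
```

```bash
python3 -c "
from h import *
inc([.51,.186,.088],-69)
for n in ['scene','wrist']: grab(n,n+'10.png')
cv2.imwrite('pics/c10.png',np.hstack([cv2.resize(load('scene10.png')['frame'][100:220,180:340,::-1],(400,300)),cv2.resize(load('wrist10.png')['frame'][:,:,::-1],(400,300))]))"
```

```text
t 7.8667 tcp [0.4664 0.1714 0.0859] yang -69.1 zax [-0.005 -0.001 -1.   ] F [-0.22  0.24 -0.57] w -0.0 j [-0.1   0.63 -0.45  2.    0.46  0.61 -0.49]
inc [ 0.0459  0.0019 -0.0023] az -0.002
```

View pics/c10.png

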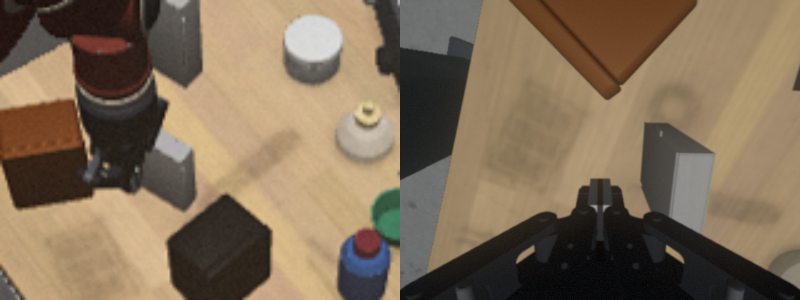

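Standoff is good: the lid face is about 30 mm ahead along tool x. Now I push slowly.

Emit:
step_arm([
  {"x": 0.008, "y": 0.001, "z": 0, "ax": 0, "ay": 0, "az": 0},
  {"x": 0.014, "y": 0.002, "z": 0, "ax": 0, "ay": 0, "az": 0},
  {"x": 0.018, "y": 0.002, "z": 0, "ax": 0, "ay": 0, "az": 0},
  {"x": 0.021, "y": 0.002, "z": 0, "ax": 0, "ay": 0, "az": 0},
  {"x": 0.024, "y": 0.002, "z": 0, "ax": 0, "ay": 0, "az": 0},
  {"x": 0.027, "y": 0.002, "z": 0, "ax": 0, "ay": 0, "az": 0},
  {"x": 0.03, "y": 0.002, "z": 0, "ax": 0, "ay": 0, "az": 0},
  {"x": 0.033, "y": 0.002, "z": 0, "ax": 0, "ay": 0, "az": 0},
  {"x": 0.036, "y": 0.002, "z": 0, "ax": 0, "ay": 0, "az": 0},
  {"x": 0.039, "y": 0.002, "z": 0, "ax": 0, "ay": 0, "az": 0},
])

```text
time_s: 8.8
tcp_pos: [0.5053, 0.1828, 0.0883]
tcp_rot: [-0.0, 0.984, 0.181, -0.0]
ft_force: [0.5, -0.6, -0.8]
grip_width: 0.002
```

```bash
python3 -c "
from h import *
inc([.51,.186,.088],-69)
for n in ['scene','wrist']: grab(n,n+'11.png')
cv2.imwrite('pics/c11.png',np.hstack([cv2.resize(load('scene11.png')['frame'][100:220,180:340,::-1],(400,300)),cv2.resize(load('wrist11.png')['frame'][:,:,::-1],(400,300))]))"
```

```text
t 8.8 tcp [0.5053 0.1828 0.0883] yang -69.2 zax [-0. -0. -1.] F [ 0.48 -0.64 -0.77] w 0.0 j [-0.09  0.67 -0.45  1.89  0.45  0.68 -0.46]
inc [ 0.0056 -0.0013  0.0003] az -0.003
```

View pics/c11.png

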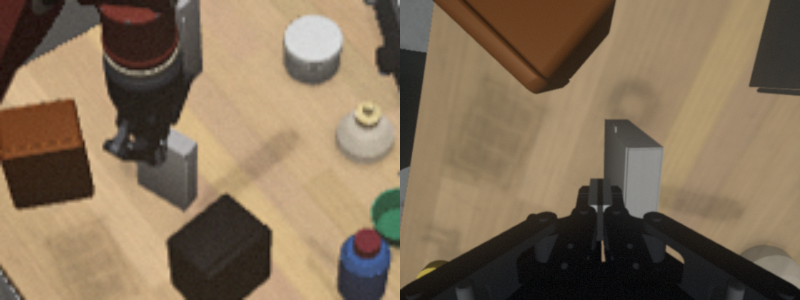

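Emit:
step_arm([
  {"x": 0.003, "y": 0, "z": 0, "ax": 0, "ay": 0, "az": 0},
  {"x": 0.006, "y": 0, "z": 0, "ax": 0, "ay": 0, "az": 0},
  {"x": 0.009, "y": 0, "z": 0, "ax": 0, "ay": 0, "az": 0},
  {"x": 0.012, "y": 0, "z": 0, "ax": 0, "ay": 0, "az": 0},
  {"x": 0.015, "y": 0, "z": 0, "ax": 0, "ay": 0, "az": 0},
  {"x": 0.018, "y": 0, "z": 0, "ax": 0, "ay": 0, "az": 0},
  {"x": 0.021, "y": 0, "z": 0, "ax": 0, "ay": 0, "az": 0},
  {"x": 0.024, "y": 0, "z": 0, "ax": 0, "ay": 0, "az": 0},
  {"x": 0.027, "y": 0, "z": 0, "ax": 0, "ay": 0, "az": 0},
  {"x": 0.027, "y": 0, "z": 0, "ax": 0, "ay": 0, "az": 0},
])

```text
time_s: 9.73
tcp_pos: [0.5311, 0.1926, 0.0884]
tcp_rot: [-0.0, 0.984, 0.18, 0.0]
ft_force: [1.1, -0.1, -0.5]
grip_width: 0.001
```

```bash
python3 -c "
from h import *
inc([.51,.186,.088],-69)
for n in ['scene','wrist']: grab(n,n+'12.png')
cv2.imwrite('pics/c12.png',np.hstack([cv2.resize(load('scene12.png')['frame'][100:220,180:340,::-1],(400,300)),cv2.resize(load('wrist12.png')['frame'][:,:,::-1],(400,300))]))"
```

```text
t 9.7333 tcp [0.5311 0.1926 0.0884] yang -69.2 zax [ 0.001  0.001 -1.   ] F [ 1.07 -0.08 -0.48] w 0.0 j [-0.1   0.7  -0.46  1.82  0.44  0.72 -0.44]
inc [-0.0221 -0.0013  0.0004] az -0.004
```

View pics/c12.png

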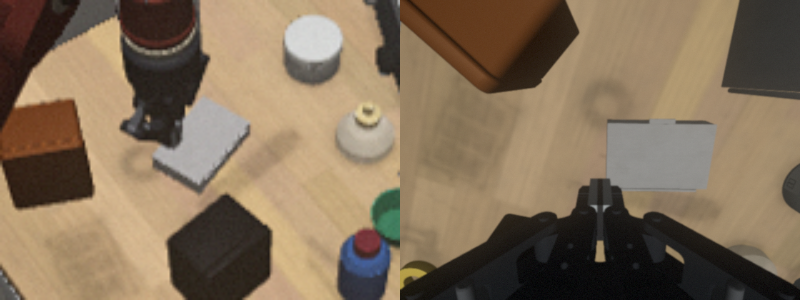

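The tin lies flat with its lip plate on top. I'll lift clear and back away for the final checks.

Emit:
step_arm([
  {"x": -0.01, "y": 0, "z": -0.01, "ax": 0, "ay": 0, "az": 0},
  {"x": -0.02, "y": 0, "z": -0.04, "ax": 0, "ay": 0, "az": 0},
  {"x": -0.03, "y": 0, "z": -0.08, "ax": 0, "ay": 0, "az": 0},
  {"x": -0.04, "y": 0, "z": -0.11, "ax": 0, "ay": 0, "az": 0},
  {"x": -0.05, "y": 0, "z": -0.13, "ax": 0, "ay": 0, "az": 0},
  {"x": -0.07, "y": 0, "z": -0.14, "ax": 0, "ay": 0, "az": 0},
  {"x": -0.09, "y": 0, "z": -0.15, "ax": 0, "ay": 0, "az": 0},
  {"x": -0.1, "y": 0, "z": -0.15, "ax": 0, "ay": 0, "az": 0},
  {"x": -0.1, "y": 0, "z": -0.15, "ax": 0, "ay": 0, "az": 0},
])

```text
time_s: 10.58
tcp_pos: [0.435, 0.1559, 0.2386]
tcp_rot: [0.001, 0.984, 0.181, -0.0]
ft_force: [-0.0, -0.8, -0.3]
grip_width: -0.001
```

```bash
python3 -c "
from h import *
inc([.51,.186,.088],-69)
for n in ['scene','wrist','top']: grab(n,n+'13.png')
cv2.imwrite('pics/c13.png',np.vstack([np.hstack([cv2.resize(load('scene13.png')['frame'][100:310,180:460,::-1],(400,300)),cv2.resize(load('wrist13.png')['frame'][:,:,::-1],(400,300))]),np.hstack([cv2.resize(load('top13.png')['frame'][150:270,130:290,::-1],(400,300)),cv2.resize(load('top13.png')['frame'][160:280,280:440,::-1],(400,300))])]))"
```

```text
t 10.5833 tcp [0.435  0.1559 0.2386] yang -69.2 zax [-0.    -0.002 -1.   ] F [-0.   -0.78 -0.26] w -0.0 j [ 0.05  0.37 -0.6   1.92  0.26  0.93 -0.31]
inc [ 0.081  -0.0016  0.1505] az -0.003
```

View pics/c13.png

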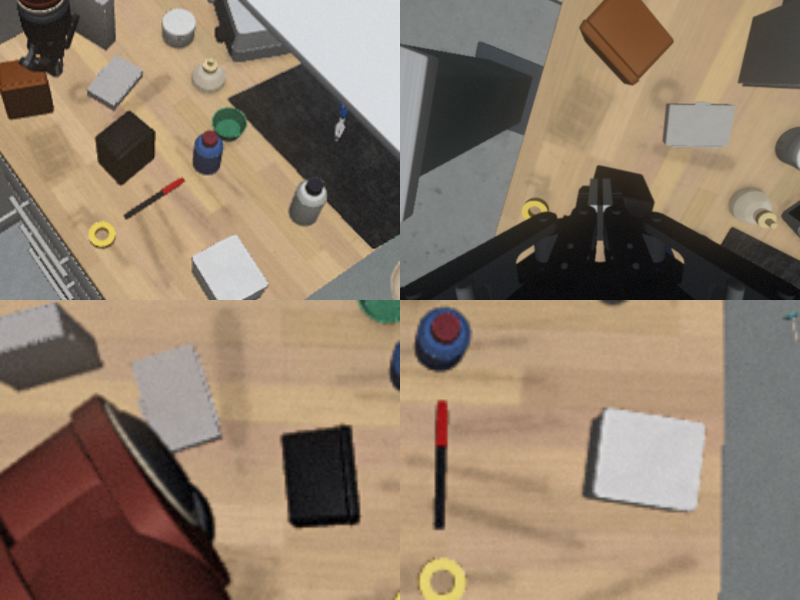

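```bash
python3 - <<'E'
from h import *
def m(d,lo,hi,roi):
    x,y,w,h=roi; hsv=cv2.cvtColor(d['frame'],cv2.COLOR_RGB2HSV)[y:y+h,x:x+w]
    k=cv2.inRange(hsv,np.array(lo),np.array(hi)); c=max(cv2.findContours(k,0,1)[0],key=cv2.contourArea); return c+np.array([x,y]),cv2.contourArea(c)
for fn,roi in [('top13.png',(340,180,100,90)),('scene13.png',(290,250,110,80))]:
    d=load(fn); c,a=m(d,(0,0,150),(180,45,255),roi); b=cv2.boxPoints(cv2.minAreaRect(c))
    P=np.array([onz(d,p,.066) for p in b]); print('case',fn,P.mean(0).round(3),np.linalg.norm(np.diff(P,axis=0),axis=1).round(3))
d=load('scene13.png'); c,a=m(d,(0,0,100),(180,45,255),(235,130,50,50)); b=cv2.boxPoints(cv2.minAreaRect(c)); P=np.array([onz(d,p,.024) for p in b]); print('tin',P.mean(0).round(3),np.linalg.norm(np.diff(P,axis=0),axis=1).round(3))
for n,roi in dict(tape=(280,260,40,30),pen=(285,195,25,60),blue=(280,155,40,40),white=(355,125,35,40)).items():
    x,y,w,h=roi; A=load('top0.png')['frame'][y:y+h,x:x+w].astype(int);B=load('top13.png')['frame'][y:y+h,x:x+w].astype(int); 
    s=cv2.phaseCorrelate(A.mean(2),B.mean(2)); print(n,'mean abs diff',abs(A-B).mean().round(1),'shift px',np.round(s[0],2))
E
```

```text
case top13.png [ 0.506 -0.237  0.066] [0.089 0.107 0.089]
case scene13.png [ 0.507 -0.238  0.066] [0.093 0.108 0.089]
tin [0.583 0.214 0.024] [0.114 0.075 0.112]
tape mean abs diff 15.7 shift px [-0.   -0.03]
pen mean abs diff 14.3 shift px [0.47 0.07]
blue mean abs diff 13.3 shift px [-0.06  0.12]
white mean abs diff 11.2 shift px [-0.   -0.02]
```

```bash
python3 -c "
from h import *
print(ctrl.job_done())"
```

```text
the job is handed in; nothing more can be done
None
```

Both the white case and the small metal tin now lie flat on their bases, lids up. I pushed each one over with the shut fingertips near the top of its lid face and handed the job in at about 11 s of the 43 s.

**Case:** the two views agree on its centre at about (0.506, -0.237), roughly 89 mm from where it stood. Its top outline measures 89 x 107 mm, as expected for lying flat.

**Tin:** its centre is at about (0.583, 0.214), roughly 66 mm from its start. The lip is visible at lid level. Its outline measured 112 x 75 mm against the real 101 x 71 mm, probably because the mask took in the sides.

**Other things:** the bottles, tape and pen shifted less than half a pixel in the top view. Their crops still differed by 11–16 grey levels on average. I put that down to lighting and noise but did not check.

**Forces:** wrist readings at the end of each move stayed within about 2 N. I did not log the forces during the pushes.

One early view of the tin was blocked by the gripper, so I chose the lid side from the seam and lip in the other views.

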